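# Next tasting pot onto the portion scale

## Robot

A 6-joint arm with a two-finger parallel gripper is mounted at the origin on the work surface. World frame = base frame: x ahead of the robot, y to its left, z up, the work surface at z = 0. Lengths are in mm, angles in rad, forces in N, time in s.
With the tool pointing down it reaches from about 375 to 750 mm from the base axis. Payload 9 kg.
Tool frame: the origin (TCP) lies where the fingers leave the gripper's body, on its centre line; the fingertips stand ahead of it and the grasp point (between the pads) lies 54 mm ahead of it (arm.tip_reach is the z of the fingertips in the tool frame, in mm); z points along the fingers, y is the direction in which the jaws open and shut (so a half turn about z gives the same grasp; the last joint's range is limited). The gripper opens to 85 mm and grips with 20 to 120 N. Pads are 22 mm wide; open, the fingers measure 114 mm over their backs; the gripper's body (76 mm by 85 mm) begins 54 mm behind the grasp point. The pads swing forward as they close: fully open they stand 13 mm farther back than shut.
Start: joints at [-1.384, 0.104, 0.097, 1.564, 0, 1.353], TCP at [236.312, -551.53, 303.931] pointing down, gripper open.
Joint ranges: [-2.99, 2.99], [-0.84, 1.86], [-1.1, 1.16], [-1.84, 2.11], [-1.51, 1.56], [-3.14, 3.14]. Speed limits (rad/s): [2.22, 2.22, 2.57, 3.14, 3.14, 3.14].

## Interface

Orientations are given as [roll, pitch, yaw] about the fixed x, y, z axes, in that order (R = Rz(yaw) Ry(pitch) Rx(roll)).
In Python, from workcell import arm gives the robot as it stands.
- The arm moves only by the tool move_arm, never from a script. Its argument "rows" is a list of rows, each a list of 7 numbers: the shift along the tool's x, y, z in cm, then the turn, a rotation vector about the tool's x, y, z in rad, then the finger opening in cm, from 0 to 8.54. A call has 1 to 12 rows; each row is the pose to reach, as a shift and turn from the pose measured when the call began, along the tool's axes at that moment; what a row does not reach only later rows make up. A row lasts 1/12 s, in which the tool goes at most 41.7 mm and 7.16 degrees, less where a joint would pass 70% of its speed; a pose out of reach is approached as far as the arm can. A call with a gripper value outside its range is refused whole. The fingers move at their own pace and stop on an object; "grip_force" is the grip in N (left out, the last holds). Time passes only in rows, so rows that repeat a pose let the fingers close. It gives the time, the measured TCP pose, the force and the opening at its end, in the units of the state.
- arm.get_state(): the state, without advancing time (a new reading comes with each control period).
- arm.read_camera(name): name is "scene" or "top" or "wrist"; returns a dict with "frame" (400x640x3 uint8, red, green, blue), "fovy" (degrees; the focal length in pixels is half the picture's height over the tangent of half this angle, whatever the lens; pixels are square), "cx", "cy" (the principal point, pixels), "rvec" (rotation vector, rad) and "tvec" (3), from world to camera coordinates, as OpenCV has them; the wrist camera has in their place "mount" (4x4, takes a point from camera to tool coordinates, whose origin is the TCP and whose axes are the flange's). Camera axes: x right, y down, z forward; pixel columns grow to the right and rows downward; lengths in mm; the calibration is good to about 2 mm. A picture is of the moment at which its call begins: read the wrist's pose just before it. There is no depth.
- arm.sign_off(): hands the job in, once; it reports no verdict.
The state is a dict: "time_s": time; "joint_pos": joint angles; "dq": joint speeds; "joint_torque": joint torques, N m; "eef_pos": TCP position; "eef_rot": TCP orientation; "ft_force": force on the tool from outside, world axes, zero at the start; "torque": the same for the moment, N m; "gripper_width": finger opening in mm.
Only numpy, scipy, OpenCV 4.12 (cv2) and the standard library are available. Lean on these libraries where they do the work, as an engineer would, in place of code of your own. Each camera call takes 0.05 s, during which the arm holds its last target.

## Task

Lift just the top pot off the pile of black tasting pots and set it down gently, upright, in the middle of the portion scale's round steel pan, ready for filling. Leave the other black pots and the pile of white pots standing where they are.

Things in the scene. Friction and masses are not known exactly. Their poses are not given: they have to be found in the camera images.
- black_top_center (a point): Centre of the TOP pot of the pile of three black pots, 30 mm above its foot, 30 mm below its rim; z up its axis. Round pot, open top, upright side 58 mm across, 60 mm high, wall 3 mm, about 70 g, loose; a pale line rings its base. A narrower foot, its lowest 8 mm, sits inside the pot below. Grip the side from 22 mm below to 30 mm above this point; lower is the next pot's rim.
- black_middle_center (a point): Centre of the MIDDLE black pot (30 mm above its foot), 52 mm below the centre of the top one at the start; same shape, z up its axis. Like all pots in a pile it shows the upper 52 mm of its side. It and the bottom pot, which stands loose on the table, stay behind.
- white_top_center (a point): Centre (30 mm above the foot) of the top pot of the pile of three white pots, same shape as the black pile, z up its axis. A bystander. The white pile, the black pile and the scale stand on the table in a row across the robot's front, 0.2 m or more apart, in any order.
- pan (a point): Centre of the upper face of the portion scale's round steel pan, 136 mm across, flat, 40 mm above the table, with a thin blue ring 68 mm across printed round its centre. z is up. The scale is fixed: a grey body 180 x 150 mm, all of it lower than the pan, its display along the edge at the frame's -x, 98 to 68 mm from this point.
Things that resemble listed ones, but are neither listed nor needed, are in the scene too. Leave any blue or pink look-alike of the part that bears black_top_center alone.

How it is judged:
By the outcome, as a careful person would: the job done as asked, in the order asked, and still so for the second after the job is handed in, with the robot touching nothing.
It also fails if it takes over 42 s, if anything falls off the work surface, if the arm or the gripper's body presses on something with over 40 N, if the wrist force passes 120 N, or if a joint passes its speed limit or range.

## Working session

There is one attempt and no reset: what is moved stays moved. The work goes in short steps, Python scripts to look and compute and a tool call to move; the robot and the scene stay as the last step left them, time stands still between calls to the robot, and variables do not carry over. Pictures are saved under pics/ and viewed, and the job is handed in when it is done.

Besides the shell and the picture viewer there is one more tool, called after "Call:" by a JSON object that holds its "op" and its "data". move_arm: Moves the arm, as the interface text tells. Its arguments: {"type":"object","properties":{"rows":{"type":"array"},"grip_force":{"type":"number"}},"required":["rows"]}

```bash
mkdir -p pics; ls
cat > h.py <<'E'
import numpy as np, cv2
from workcell import arm
def save(n,f): cv2.imwrite('pics/'+n+'.png',f[:,:,::-1])
def f_(c): return 200/np.tan(np.radians(c['fovy'])/2)
def ray(c,u,v):
    R=cv2.Rodrigues(np.array(c['rvec'],float))[0];t=np.array(c['tvec'],float).ravel()
    d=R.T@np.array([(u-c['cx'])/f_(c),(v-c['cy'])/f_(c),1]);return -R.T@t,d
def onz(c,u,v,z):
    o,d=ray(c,u,v);return o+d*(z-o[2])/d[2]
def proj(c,p):
    R=cv2.Rodrigues(np.array(c['rvec'],float))[0];q=R@np.array(p,float)+np.array(c['tvec'],float).ravel()
    return f_(c)*q[:2]/q[2]+[c['cx'],c['cy']]
E
python3 - <<'E'
from h import *
for n in('scene','top'):
    c=arm.read_camera(n);save(n+'0',c['frame']);print({k:v for k,v in c.items() if k!='frame'})
    np.save(n+'.npy',c,allow_pickle=True)
print(arm.get_state(),arm.tip_reach)
E
```

```text
pics
{'fovy': 43.979866623078934, 'cx': 312.7877379531873, 'cy': 197.62057814251258, 'rvec': array([ 0.96887659,  2.64312543, -0.79459559]), 'tvec': array([ 392.72212677, -216.7600232 , 1432.29817302])}
{'fovy': 57.485375351231774, 'cx': 321.10755375831087, 'cy': 195.66745954721324, 'rvec': array([ 2.15304359, -2.17495392,  0.08975223]), 'tvec': array([ 13.6263045 , 518.55304838, 833.81638311])}
{'time_s': 0.1, 'joint_pos': array([-1.38369472e+00,  1.04631085e-01,  9.65845495e-02,  1.56391849e+00,
        1.77703725e-05,  1.35314197e+00]), 'dq': array([-0.0011421 , -0.00090915,  0.00188952, -0.00112509,  0.00132388,
        0.00082539]), 'joint_torque': array([ 9.08542424e-03, -5.58202744e+01,  5.04723358e+01,  1.26610664e-02,
       -1.34175853e-04, -1.81598250e-05]), 'eef_pos': array([ 236.27495924, -551.29422179,  303.22566661]), 'eef_rot': array([-3.14045537e+00, -2.69719601e-04,  4.04755800e-01]), 'ft_force': array([-0.297953  , -0.66564728, -0.2457553 ]), 'torque': array([ 0.05174516, -0.04620953,  0.02865055]), 'gripper_width': 85.13522608510766} 72.6
```

View pics/scene0.png

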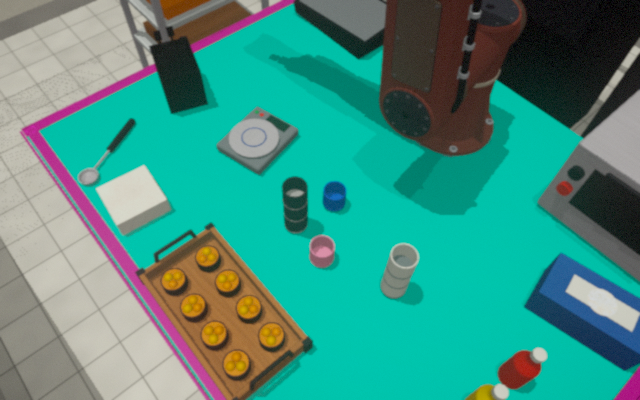

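View pics/top0.png

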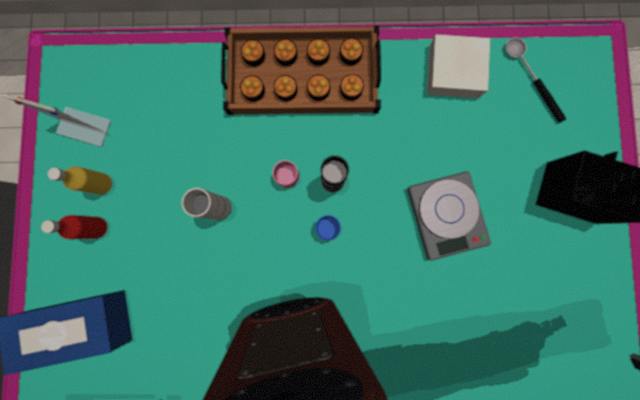

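The scene view shows the black pile near (295,205), the pan near (254,138) and the white pile near (400,270). The top view shows the black pile at (334,173) and the pan at (449,208), with blue and pink single pots beside the black pile. I'll zoom in for measurement.

Run:
```python
from h import *
C={n:np.load(n+'.npy',allow_pickle=True).item() for n in('scene','top')}
s=C['scene']['frame'];t=C['top']['frame']
a=cv2.resize(s[160:250,265:355],(400,400),interpolation=cv2.INTER_CUBIC)
b=cv2.resize(t[130:250,270:390],(400,400),interpolation=cv2.INTER_CUBIC)
save('z1',np.hstack([a,b]))
# pan: ellipse of bright greyish
for n,(u0,v0,u1,v1) in (('scene',(215,100,300,175)),('top',(405,170,495,262))):
    c=C[n];f=c['frame'].astype(int)[v0:v1,u0:u1]
    m=((f.min(2)>125)&(f.max(2)-f.min(2)<60)).astype(np.uint8)
    m=cv2.morphologyEx(m,cv2.MORPH_CLOSE,np.ones((5,5)))
    k=max(cv2.findContours(m,0,1)[0],key=cv2.contourArea)
    P=np.array([onz(c,p[0][0]+u0,p[0][1]+v0,40)[:2] for p in k],np.float32)
    (x,y),r=cv2.minEnclosingCircle(P);e=cv2.fitEllipse(P);print(n,'pan',x,y,r,e)
    # blue ring
    m=((f[...,2]-f[...,0]>25)&(f[...,1]-f[...,0]<40)).astype(np.uint8)
    k=cv2.findNonZero(m)
    if k is not None:
        P=np.array([onz(c,p[0][0]+u0,p[0][1]+v0,40)[:2] for p in k],np.float32);print(len(P),'ring',cv2.fitEllipse(P))
for n,uv in(('scene',(295,185)),('top',(334,173))):print(onz(C[n],*uv,164))
```

```text
scene pan 483.58721923828125 -288.27520751953125 70.1202163696289 ((483.2119445800781, -287.4281005859375), (134.65948486328125, 136.28981018066406), 103.14433288574219)
95 ring ((474.21417236328125, -263.1726379394531), (168.11978149414062, 186.6966094970703), 161.73672485351562)
top pan 485.267822265625 -285.9117126464844 67.05485534667969 ((485.2611389160156, -285.87890625), (131.82565307617188, 131.98919677734375), 110.26708984375)
38 ring ((471.95269775390625, -283.88287353515625), (171.62521362304688, 217.5406494140625), 109.22605895996094)
[552.62234838 -23.10351866 164.        ]
[549.99449553 -19.67434917 164.        ]
```

View pics/z1.png

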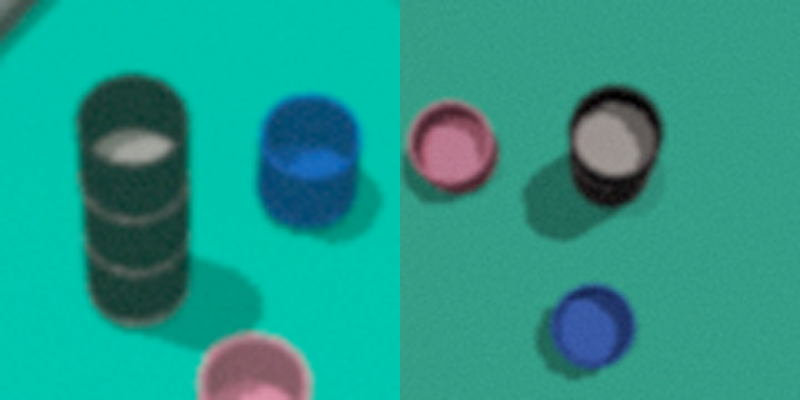

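Run:
```python
from h import *
from scipy.optimize import least_squares
C={n:np.load(n+'.npy',allow_pickle=True).item() for n in('scene','top')}
th=np.linspace(0,2*np.pi,181)
for n,(u0,v0,u1,v1) in (('scene',(272,165,316,238)),('top',(314,150,354,195))):
    c=C[n];f=c['frame'].astype(int)[v0:v1,u0:u1]
    g=f[...,1]; thr=(120 if n=='scene' else 90)
    m=((g<thr)|(f[...,0]>100)).astype(np.uint8)
    m=cv2.morphologyEx(m,cv2.MORPH_OPEN,np.ones((3,3)))
    k=max(cv2.findContours(m,0,1)[0],key=cv2.contourArea).reshape(-1,2)+[u0,v0]
    print(n,k.min(0),k.max(0))
    save('m_'+n,cv2.resize(np.repeat(m[:,:,None]*255,3,2),None,fx=6,fy=6))
    # upper rim boundary points -> plane z=164
    top=k[:,1].min(); 
    P=np.array([onz(c,u,v,164)[:2] for u,v in k if v<top+(11 if n=='scene' else 13)])
    r=least_squares(lambda q:np.hypot(*(P-q[:2]).T)-q[2],[551,-21,29]);print('free',r.x,r.cost,len(P))
    r=least_squares(lambda q:np.hypot(*(P-q[:2]).T)-29,[551,-21]);print('r29',r.x)
```

```text
scene [283 177] [307 232]
free [555.90823674 -21.2314676   25.84585039] 6.174963455994222 32
r29 [558.46094784 -18.16240897]
top [320 156] [348 192]
free [557.86703518 -20.38823894  26.80332269] 4.5315901721727245 37
r29 [555.0688219  -20.35993384]
```

```bash
cat >> h.py <<'E'
from scipy.spatial.transform import Rotation as Ro
def delta(p,yaw=None):
    s=arm.get_state();R=Ro.from_euler('xyz',s['eef_rot'])
    t=Ro.from_euler('xyz',[np.pi,0,s['eef_rot'][2] if yaw is None else yaw])
    print('t',s['time_s'],'pos',s['eef_pos'].round(1),s['eef_rot'].round(4),'F',s['ft_force'].round(1),'w',s['gripper_width'])
    print('shift cm',(R.inv().apply(np.array(p)-s['eef_pos'])/10).round(2),'turn',(R.inv()*t).as_rotvec().round(4))
E
python3 -c "
from h import *
delta([556.5,-20.3,280])"
```

```text
t 0.1 pos [ 236.3 -551.3  303.2] [-3.1405e+00 -3.0000e-04  4.0480e-01] F [-0.3 -0.7 -0.2] w 85.13522608510766
shift cm [ 50.34 -36.2    2.38] turn [-0.0011 -0.0003  0.    ]
```

Call:
{"op": "move_arm", "data": {"rows": [[1.5, -1.1, 0, 0, 0, 0, 8.5], [4.5, -3.3, 0, 0, 0, 0, 8.5], [7.8, -5.6, 0.2, 0, 0, 0, 8.5], [11.1, -8, 0.4, 0, 0, 0, 8.5], [14.4, -10.4, 0.6, 0, 0, 0, 8.5], [17.7, -12.7, 0.8, 0, 0, 0, 8.5], [21, -15.1, 1, 0, 0, 0, 8.5], [24.3, -17.5, 1.2, 0, 0, 0, 8.5], [27.6, -19.8, 1.4, 0, 0, 0, 8.5], [30.9, -22.2, 1.6, 0, 0, 0, 8.5], [34.2, -24.6, 1.8, 0, 0, 0, 8.5], [37.5, -27, 2, 0, 0, 0, 8.5]], "grip_force": 25}}

```text
time_s: 1.1
eef_pos: [475.2, -153.4, 283.4]
eef_rot: [-3.14, -0.0, 0.405]
ft_force: [0.9, -1.4, 0.6]
gripper_width: 84.8
```

```bash
python3 -c "
from h import *
delta([556.5,-20.3,280],0.405)"
```

```text
t 1.1 pos [ 475.2 -153.4  283.4] [-3.1404e+00 -2.0000e-04  4.0470e-01] F [ 0.9 -1.4  0.6] w 84.81841833978802
shift cm [12.72 -9.03  0.35] turn [-0.0011 -0.0002 -0.0003]
```

Call:
{"op": "move_arm", "data": {"rows": [[3.0, -2.1, 0.1, 0, 0, 0, 8.5], [6.0, -4.2, 0.2, 0, 0, 0, 8.5], [9.0, -6.4, 0.3, 0, 0, 0, 8.5], [11.2, -8.0, 0.3, 0, 0, 0, 8.5], [12.3, -8.7, 0.3, 0, 0, 0, 8.5], [12.7, -9.0, 0.3, 0, 0, 0, 8.5], [12.7, -9.0, 0.3, 0, 0, 0, 8.5], [12.7, -9.0, 0.3, 0, 0, 0, 8.5]]}}

```text
time_s: 1.77
eef_pos: [556.1, -21.5, 280.3]
eef_rot: [-3.14, 0.0, 0.404]
ft_force: [-0.0, 0.2, -0.7]
gripper_width: 85.2
```

Run:
```python
from h import *
delta([556.5,-20.3,194],0.405)
s=arm.get_state();c=arm.read_camera('wrist');save('w1',c['frame'])
np.save('w1.npy',(s,c),allow_pickle=True);print(np.array(c['mount']).round(3),c['fovy'],c['cx'],c['cy'])
c=arm.read_camera('top');save('t1',c['frame'])
```

```text
t 1.7667 pos [556.1 -21.5 280.3] [-3.1404e+00  5.0000e-04  4.0420e-01] F [-0.   0.2 -0.7] w 85.21819278403491
shift cm [ 0.09 -0.08  8.63] turn [-0.0012  0.0005 -0.0008]
[[ 1.0000e-03 -9.5400e-01 -3.0000e-01  7.7260e+01]
 [ 1.0000e+00  1.0000e-03  1.0000e-03 -1.2500e-01]
 [-0.0000e+00 -3.0000e-01  9.5400e-01 -6.9518e+01]
 [ 0.0000e+00  0.0000e+00  0.0000e+00  1.0000e+00]] 61.79788008451887 321.8897345716996 200.80181417367174
```

View pics/w1.png

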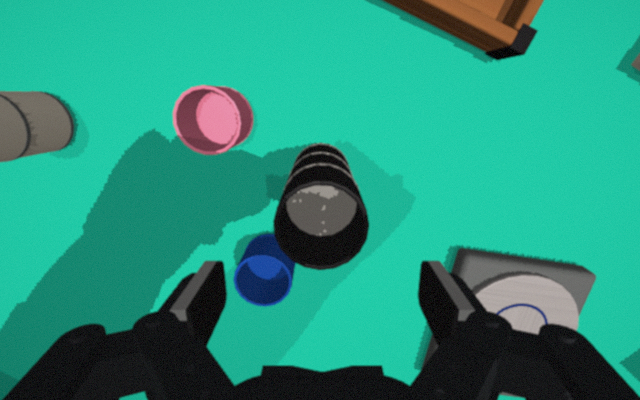

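The wrist view shows the top rim around (321,225), spanning columns 275–368 and centred between the fingers. The blue pot is at (264,270), below finger height.

```bash
cat >> h.py <<'E'
def wray(s,c,u,v):
    M=np.array(c['mount']);R=Ro.from_euler('xyz',s['eef_rot']).as_matrix()
    d=R@M[:3,:3]@np.array([(u-c['cx'])/f_(c),(v-c['cy'])/f_(c),1]);o=R@M[:3,3]+s['eef_pos'];return o,d
def wz(s,c,u,v,z):
    o,d=wray(s,c,u,v);return o+d*(z-o[2])/d[2]
E
python3 - <<'E'
from h import *
from scipy.optimize import least_squares
s,c=np.load('w1.npy',allow_pickle=True)
f=c['frame'].astype(int)
m=((f[...,1]<75)&(f[...,2]-f[...,0]<30)|((abs(f[...,0]-f[...,1])<25)&(f[...,0]>50))).astype(np.uint8);m[:,:255]=0;m[:,385:]=0;m[:130]=0;m[300:]=0
m=cv2.morphologyEx(m,cv2.MORPH_OPEN,np.ones((5,5)))
k=max(cv2.findContours(m,0,1)[0],key=cv2.contourArea).reshape(-1,2)
o=c['frame'].copy();cv2.drawContours(o,[k.reshape(-1,1,2)],-1,(255,0,0),1);save('w1c',o[120:320,220:420].repeat(3,0).repeat(3,1))
P=np.array([wz(s,c,u,v,164)[:2] for u,v in k if v>232 and not(u<300 and v<262 and False)])
r=least_squares(lambda q:np.hypot(*(P-q[:2]).T)-29,[556,-20],loss='soft_l1');print(r.x,r.cost,len(P))
r=least_squares(lambda q:np.hypot(*(P-q[:2]).T)-q[2],[556,-20,29],loss='soft_l1');print(r.x,r.cost)
for u,v in((275,222),(368,222),(321,268)):print(wz(s,c,u,v,164))
E
```

```text
[559.48612419 -18.93904586] 10.685849500445956 113
[558.1609227  -19.4952794   27.83346232] 2.8406095555044173
[550.08896254   6.46244912 164.        ]
[571.91718635 -44.37190096 164.        ]
[532.72774977 -30.73771199 164.        ]
```

View pics/w1c.png

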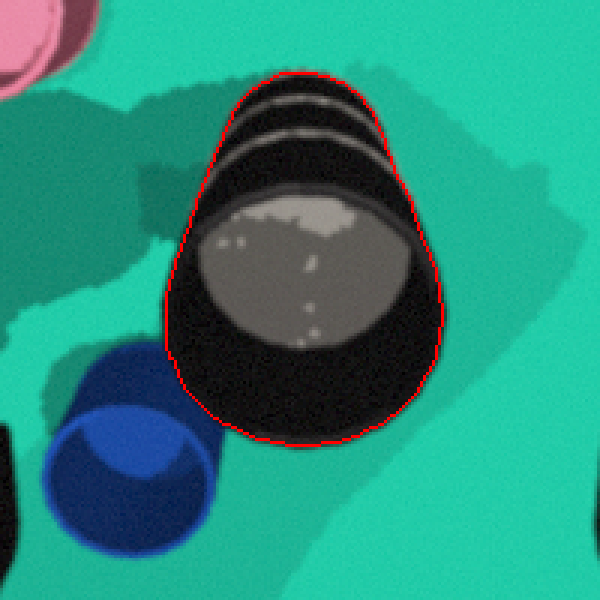

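```bash
python3 -c "
from h import *
delta([557.3,-20.2,191],0.405)"
```

```text
t 1.8667 pos [556.  -21.9 280.6] [-3.1406 -0.      0.4032] F [ 1.5 -0.8  0.7] w 85.17462758971624
shift cm [ 0.18 -0.1   8.96] turn [-0.001  -0.     -0.0018]
```

Call:
{"op": "move_arm", "data": {"rows": [[0.1, -0.1, 1.0, 0, 0, 0, 8.5], [0.2, -0.1, 2.5, 0, 0, 0, 8.5], [0.2, -0.1, 4.2, 0, 0, 0, 8.5], [0.2, -0.1, 5.8, 0, 0, 0, 8.5], [0.2, -0.1, 7.2, 0, 0, 0, 8.5], [0.2, -0.1, 8.2, 0, 0, 0, 8.5], [0.2, -0.1, 8.8, 0, 0, 0, 8.5], [0.2, -0.1, 9.0, 0, 0, 0, 8.5], [0.2, -0.1, 9.0, 0, 0, 0, 7.5], [0.2, -0.1, 9.0, 0, 0, 0, 7.0], [0.2, -0.1, 9.0, 0, 0, 0, 6.6]]}}

```text
time_s: 2.78
eef_pos: [557.9, -20.3, 191.5]
eef_rot: [-3.141, -0.001, 0.403]
ft_force: [0.1, 0.4, 1.0]
gripper_width: 66.1
```

Run:
```python
from h import *
delta([557.3,-20.2,191],0.405)
s=arm.get_state();c=arm.read_camera('wrist');save('w2',c['frame'])
c=arm.read_camera('scene');save('s2',cv2.resize(c['frame'][120:280,200:440],None,fx=3,fy=3))
```

```text
t 2.7833 pos [557.9 -20.3 191.5] [-3.1415e+00 -1.1000e-03  4.0300e-01] F [0.1 0.4 1. ] w 66.07184824980834
shift cm [-0.05 -0.03  0.05] turn [-0.0001 -0.0011 -0.002 ]
```

View pics/w2.png

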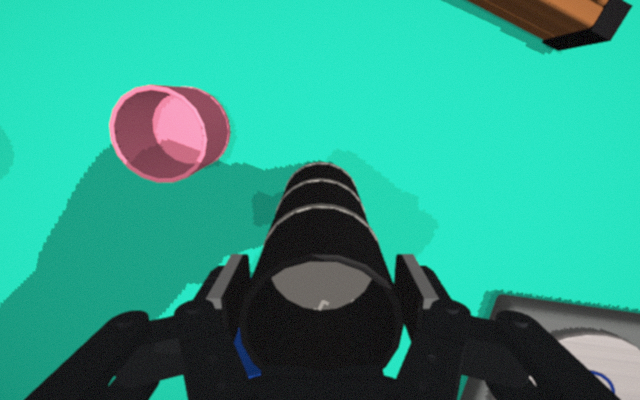

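View pics/s2.png

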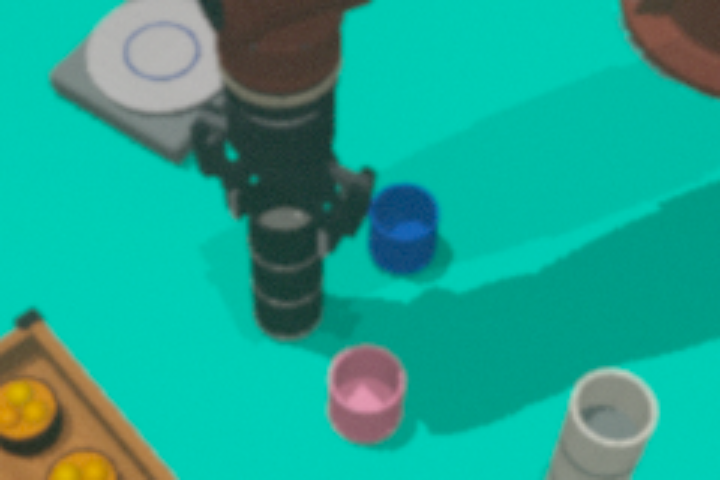

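The pads straddle the top pot symmetrically: inner edges are near columns 247 and 397, and the pot's middle is at about 321. In the scene view the tips stay above the first pale line, so I'll close slowly.

Call:
{"op": "move_arm", "data": {"rows": [[0, 0, 0, 0, 0, 0, 6.3], [0, 0, 0, 0, 0, 0, 6.1], [0, 0, 0, 0, 0, 0, 5.9], [0, 0, 0, 0, 0, 0, 5.7], [0, 0, 0, 0, 0, 0, 5.5], [0, 0, 0, 0, 0, 0, 5.2], [0, 0, 0, 0, 0, 0, 5.0], [0, 0, 0, 0, 0, 0, 5.0]], "grip_force": 25}}

```text
time_s: 3.55
eef_pos: [558.0, -20.3, 191.7]
eef_rot: [3.141, -0.001, 0.403]
ft_force: [-0.2, 1.3, 5.5]
gripper_width: 57.9
```

Call:
{"op": "move_arm", "data": {"rows": [[0, 0, -0.1, 0, 0, 0, 5.0], [0, 0, -0.3, 0, 0, 0, 5.0], [0, 0, -0.6, 0, 0, 0, 5.0], [0, 0, -1.0, 0, 0, 0, 5.0], [0, 0, -1.5, 0, 0, 0, 5.0], [0, 0, -2.1, 0, 0, 0, 5.0], [0, 0, -2.8, 0, 0, 0, 5.0], [0, 0, -3.6, 0, 0, 0, 5.0], [0, 0, -4.2, 0, 0, 0, 5.0], [0, 0, -4.5, 0, 0, 0, 5.0], [0, 0, -4.5, 0, 0, 0, 5.0]]}}

```text
time_s: 4.47
eef_pos: [558.4, -20.4, 237.9]
eef_rot: [3.14, -0.003, 0.403]
ft_force: [-0.3, 0.2, -0.4]
gripper_width: 57.5
```

Run:
```python
from h import *
s=arm.get_state();c=arm.read_camera('wrist');save('w3',c['frame']);np.save('w3.npy',(s,c),allow_pickle=True)
c=arm.read_camera('scene');save('s3',cv2.resize(c['frame'][120:280,200:440],None,fx=3,fy=3))
delta([484.3,-286.7,236],0.405)
```

```text
t 4.5667 pos [558.  -20.3 236.7] [ 3.1415e+00 -1.6000e-03  4.0320e-01] F [ 0.1  0.1 -1.2] w 57.573277996881316
shift cm [-17.23  21.62   0.04] turn [ 0.0001 -0.0016 -0.0018]
```

View pics/s3.png

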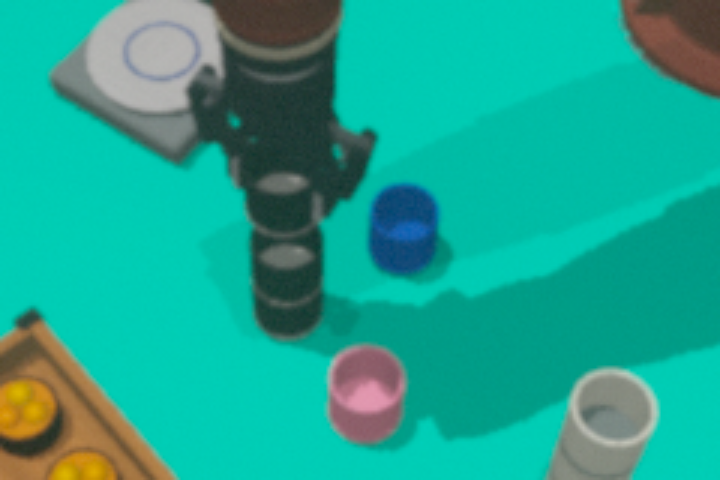

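View pics/w3.png

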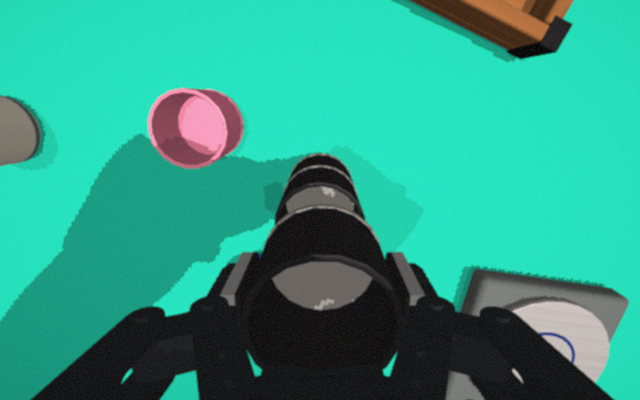

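Only the top pot came up. Two black pots still stand, with the middle pot's rim at (287,255) in the zoomed view. Carrying it to the pan.

Call:
{"op": "move_arm", "data": {"rows": [[-0.4, 0.5, 0, 0, 0, 0, 5.0], [-1.4, 1.7, 0, 0, 0, 0, 5.0], [-2.8, 3.5, 0, 0, 0, 0, 5.0], [-4.6, 5.8, 0, 0, 0, 0, 5.0], [-6.6, 8.3, 0, 0, 0, 0, 5.0], [-8.6, 10.8, 0, 0, 0, 0, 5.0], [-10.6, 13.3, 0, 0, 0, 0, 5.0], [-12.6, 15.8, 0, 0, 0, 0, 5.0], [-14.4, 18.1, 0, 0, 0, 0, 5.0], [-15.9, 20.0, 0, 0, 0, 0, 5.0], [-16.9, 21.2, 0, 0, 0, 0, 5.0], [-17.2, 21.6, 0, 0, 0, 0, 5.0]]}}

```text
time_s: 5.57
eef_pos: [483.2, -288.9, 235.8]
eef_rot: [-3.141, -0.001, 0.4]
ft_force: [0.3, -0.6, -0.4]
gripper_width: 57.9
```

Call:
{"op": "move_arm", "data": {"rows": [[0, 0, 0.4, 0, 0, 0, 5.0], [0, 0, 1.2, 0, 0, 0, 5.0], [0, 0, 2.3, 0, 0, 0, 5.0], [0, 0, 3.4, 0, 0, 0, 5.0], [0, 0, 4.5, 0, 0, 0, 5.0], [0, 0, 5.6, 0, 0, 0, 5.0], [0, 0, 6.6, 0, 0, 0, 5.0], [0, 0, 7.4, 0, 0, 0, 5.0], [0, 0, 7.9, 0, 0, 0, 5.0], [0, 0, 8.0, 0, 0, 0, 5.0], [0, 0, 8.0, 0, 0, 0, 5.0]]}}

```text
time_s: 6.48
eef_pos: [483.2, -288.8, 155.6]
eef_rot: [-3.141, -0.001, 0.4]
ft_force: [0.2, -0.2, -0.6]
gripper_width: 57.9
```

Run:
```python
from h import *
delta([484.3,-286.7,127.6],0.405)
s=arm.get_state();c=arm.read_camera('wrist');save('w4',c['frame']);np.save('w4.npy',(s,c),allow_pickle=True)
c=arm.read_camera('scene');save('s4',cv2.resize(c['frame'][60:220,180:380],None,fx=3.5,fy=3.5))
c2=arm.read_camera('top');save('t4',cv2.resize(c2['frame'][140:290,370:550],None,fx=4,fy=4))
```

```text
t 6.4833 pos [ 483.2 -288.8  155.6] [-3.1411e+00 -7.0000e-04  4.0050e-01] F [ 0.2 -0.2 -0.6] w 57.854851061875536
shift cm [ 0.18 -0.15  2.8 ] turn [-0.0005 -0.0007 -0.0045]
```

View pics/s4.png

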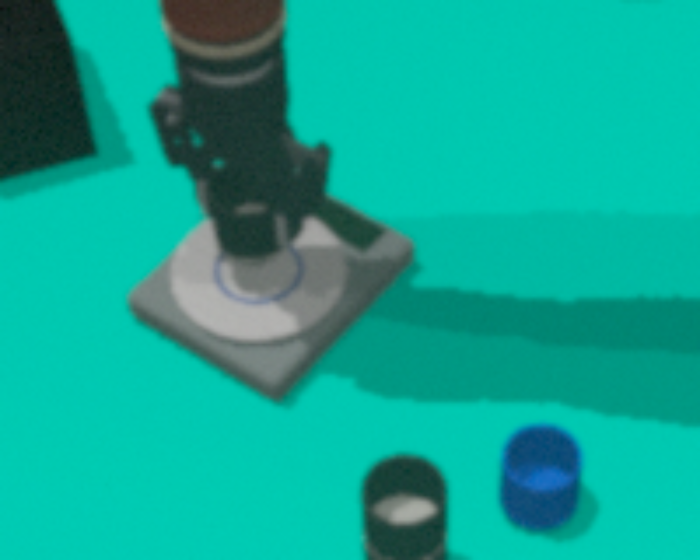

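View pics/w4.png

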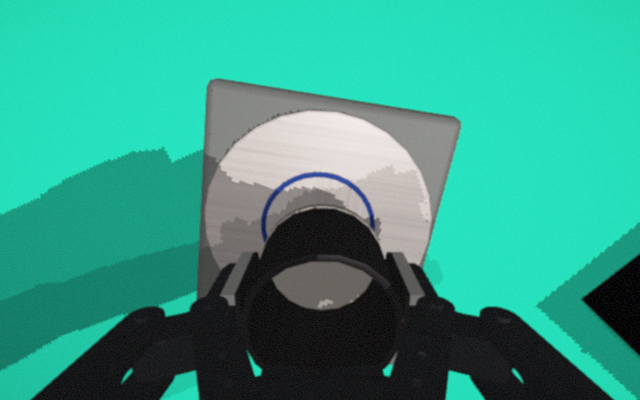

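View pics/t4.png

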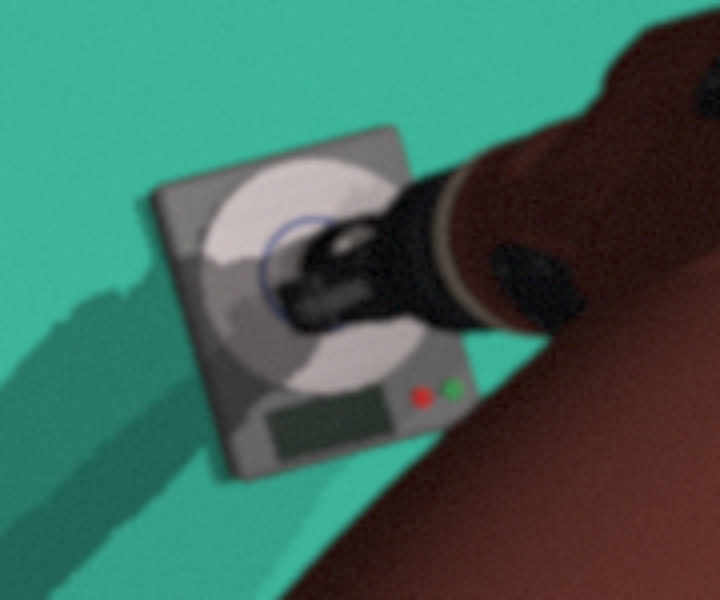

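The pot hangs over the pan and the blue ring shows in the wrist view, with its arc top at (317,174). Next I'll fit the ring and the pan from this view.

Run:
```python
from h import *
from scipy.optimize import least_squares
s,c=np.load('w4.npy',allow_pickle=True)
f=c['frame'].astype(int)
m=((f[...,2]-f[...,0]>35)&(f[...,1]-f[...,0]<25)&(f[...,2]-f[...,1]>20));m[:, :240]=0;m[:,400:]=0;m[240:]=0;m[:150]=0
k=np.argwhere(m);print(len(k),k.min(0),k.max(0))
P=np.array([wz(s,c,u,v,40)[:2] for v,u in k])
for l in('linear','soft_l1'):
    r=least_squares(lambda q:np.hypot(*(P-q[:2]).T)-q[2],[484,-287,34],loss=l);print('ring',r.x,r.cost)
r=least_squares(lambda q:np.hypot(*(P-q[:2]).T)-34,[484,-287],loss=l);print('ring34',r.x)
# pan upper edge points, by hand from view
E_=[(316,110),(260,130),(350,117),(400,147),(431,200),(428,220)]
P=np.array([wz(s,c,*p,40)[:2] for p in E_]);r=least_squares(lambda q:np.hypot(*(P-q[:2]).T)-q[2],[484,-287,68]);print('pan',r.x,r.fun.round(1))
```

```text
608 [172 262] [239 374]
ring [ 484.50993483 -285.40353561   32.43583193] 217.75434948694175
ring [ 484.53301669 -285.39473179   32.43934624] 179.07288047104845
ring34 [ 482.68184595 -286.47876101]
pan [ 486.856529   -286.21960288   64.55629719] [ 1.2 -0.4 -0.5 -0.9  1.5 -0.8]
```

Call:
{"op": "move_arm", "data": {"rows": [[0.1, -0.1, 0.3, 0, 0, 0, 5.0], [0.2, -0.2, 0.8, 0, 0, 0, 5.0], [0.2, -0.2, 1.3, 0, 0, 0, 5.0], [0.2, -0.2, 1.8, 0, 0, 0, 5.0], [0.2, -0.2, 2.1, 0, 0, 0, 5.0], [0.2, -0.2, 2.3, 0, 0, 0, 5.0], [0.2, -0.2, 2.4, 0, 0, 0, 5.0], [0.2, -0.2, 2.4, 0, 0, 0, 5.0]]}}

```text
time_s: 7.3
eef_pos: [484.5, -286.5, 132.2]
eef_rot: [3.141, -0.001, 0.4]
ft_force: [0.2, 1.0, -0.5]
gripper_width: 57.5
```

Run:
```python
from h import *
s=arm.get_state();c=arm.read_camera('wrist');save('w5',c['frame']);np.save('w5.npy',(s,c),allow_pickle=True)
c=arm.read_camera('scene');save('s5',cv2.resize(c['frame'][100:180,210:310],None,fx=7,fy=7))
delta([484.3,-286.4,127.6],0.405)
```

```text
t 7.4 pos [ 484.7 -286.6  132.6] [ 3.1406e+00 -1.3000e-03  4.0040e-01] F [-0.3 -0.3  0. ] w 57.97397314580136
shift cm [-0.03 -0.04  0.5 ] turn [ 0.001  -0.0013 -0.0046]
```

View pics/s5.png

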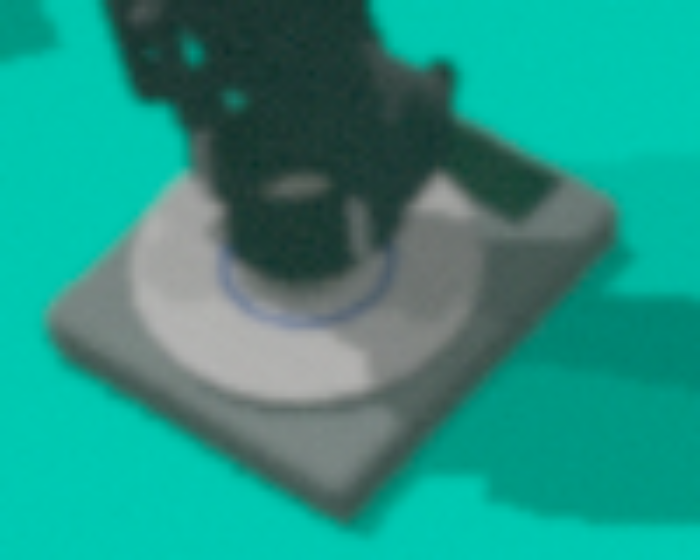

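View pics/w5.png

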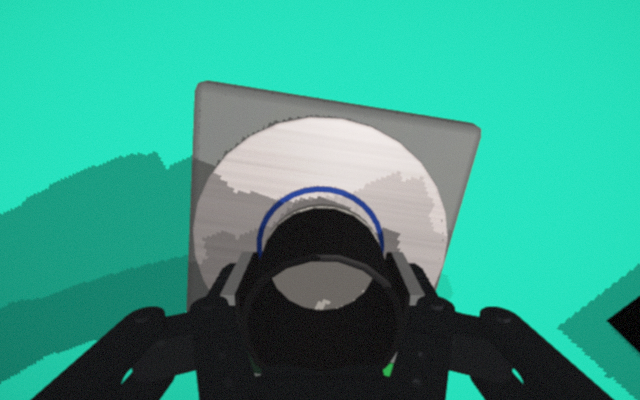

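Run:
```python
from h import *
s,c=np.load('w5.npy',allow_pickle=True)
R=Ro.from_euler('xyz',s['eef_rot'])
T=lambda u,v,z:R.inv().apply(wz(s,c,u,v,z)-s['eef_pos']).round(1)
print('ring top',T(321,187,40),T(321,189,40))
for z in(45,49,53,56):print('base arc',z,T(321,207,z))
print('ring sides',T(259.5,240,40),T(383.5,240,40))
print('rim',T(321,254,105),T(243,310,105),T(402,310,105))
save('w5z',cv2.resize(c['frame'][170:380,220:420],None,fx=3,fy=3,interpolation=cv2.INTER_CUBIC)[:600])
```

```text
ring top [33.6 -0.5 92.3] [32.6 -0.5 92.3]
base arc 45 [24.7 -0.5 87.2]
base arc 49 [26.1 -0.5 83.2]
base arc 53 [27.4 -0.5 79.2]
base arc 56 [28.4 -0.5 76.2]
ring sides [  4.7 -32.9  92.2] [ 4.8 32.4 92.2]
rim [29.  -0.3 27.2] [  8.1 -26.7  27.2] [ 8.1 27.1 27.2]
```

View pics/w5z.png

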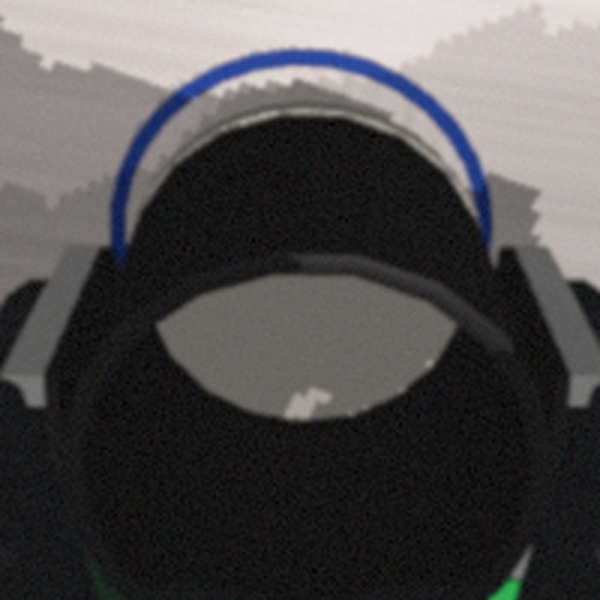

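The pot base and the ring are concentric to about 1 mm, and the pot hangs upright. Lowering slowly to contact.

Call:
{"op": "move_arm", "data": {"rows": [[0, 0, 0.1, 0, 0, 0, 5.0], [0, 0, 0.2, 0, 0, 0, 5.0], [0, 0, 0.3, 0, 0, 0, 5.0], [0, 0, 0.35, 0, 0, 0, 5.0], [0, 0, 0.4, 0, 0, 0, 5.0], [0, 0, 0.4, 0, 0, 0, 5.0]]}}

```text
time_s: 7.9
eef_pos: [484.7, -286.6, 128.5]
eef_rot: [3.141, -0.001, 0.4]
ft_force: [-1.2, 0.7, -0.8]
gripper_width: 57.7
```

Call:
{"op": "move_arm", "data": {"rows": [[0, 0, 0.05, 0, 0, 0, 5.0], [0, 0, 0.1, 0, 0, 0, 5.0], [0, 0, 0.1, 0, 0, 0, 5.0]]}}

```text
time_s: 8.15
eef_pos: [484.7, -286.6, 127.7]
eef_rot: [3.141, -0.001, 0.4]
ft_force: [-1.0, 1.0, 1.3]
gripper_width: 57.8
```

Call:
{"op": "move_arm", "data": {"rows": [[0, 0, 0.03, 0, 0, 0, 5.0], [0, 0, 0.06, 0, 0, 0, 5.0], [0, 0, 0.06, 0, 0, 0, 5.0]]}}

```text
time_s: 8.4
eef_pos: [484.7, -286.6, 127.7]
eef_rot: [3.14, -0.001, 0.4]
ft_force: [-2.8, 2.4, 6.5]
gripper_width: 58.0
```

The rising force (6.5 N) shows contact. Opening slowly now.

Call:
{"op": "move_arm", "data": {"rows": [[0, 0, 0, 0, 0, 0, 5.8], [0, 0, 0, 0, 0, 0, 5.9], [0, 0, 0, 0, 0, 0, 6.0], [0, 0, 0, 0, 0, 0, 6.2], [0, 0, 0, 0, 0, 0, 6.5], [0, 0, 0, 0, 0, 0, 6.9], [0, 0, 0, 0, 0, 0, 7.3], [0, 0, 0, 0, 0, 0, 7.7], [0, 0, 0, 0, 0, 0, 8.0], [0, 0, 0, 0, 0, 0, 8.2], [0, 0, 0, 0, 0, 0, 8.4]], "grip_force": 20}}

```text
time_s: 9.32
eef_pos: [484.7, -286.6, 127.7]
eef_rot: [3.14, -0.001, 0.401]
ft_force: [0.0, -0.8, -0.5]
gripper_width: 84.0
```

Run:
```python
from h import *
s=arm.get_state();c=arm.read_camera('wrist');save('w6',c['frame']);np.save('w6.npy',(s,c),allow_pickle=True)
delta([484.3,-286.4,127.6],0.405)
```

```text
t 9.3667 pos [ 484.7 -286.6  127.7] [ 3.1404e+00 -1.2000e-03  4.0050e-01] F [0.6 1.1 0.5] w 84.0025443366983
shift cm [-0.03 -0.04  0.01] turn [ 0.0012 -0.0012 -0.0045]
```

View pics/w6.png

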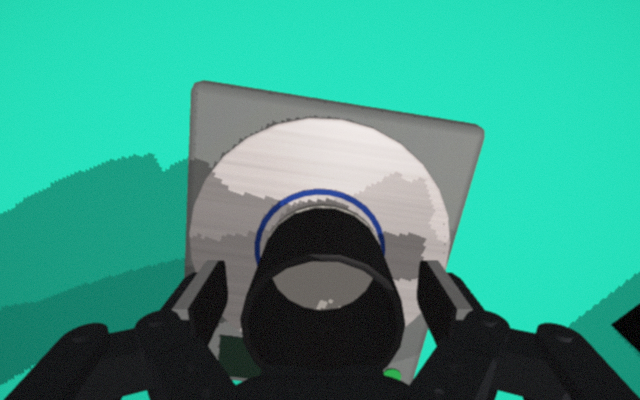

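The pot stands free, concentric with the ring (ring columns 257–384), and both fingers are clear of it. Retreating straight up.

Call:
{"op": "move_arm", "data": {"rows": [[0, 0, -0.3, 0, 0, 0, 8.4], [0, 0, -1.0, 0, 0, 0, 8.4], [0, 0, -2.2, 0, 0, 0, 8.4], [0, 0, -3.8, 0, 0, 0, 8.4], [0, 0, -5.6, 0, 0, 0, 8.4], [0, 0, -7.6, 0, 0, 0, 8.4], [0, 0, -9.6, 0, 0, 0, 8.4], [0, 0, -11.6, 0, 0, 0, 8.4], [0, 0, -13.2, 0, 0, 0, 8.4], [0, 0, -14.4, 0, 0, 0, 8.4], [0, 0, -15, 0, 0, 0, 8.4], [0, 0, -15, 0, 0, 0, 8.4]]}}

```text
time_s: 10.37
eef_pos: [484.9, -286.9, 279.6]
eef_rot: [3.138, -0.002, 0.4]
ft_force: [1.1, 0.2, -0.0]
gripper_width: 83.8
```

Run:
```python
from h import *
s=arm.get_state();c=arm.read_camera('wrist');save('w7',c['frame']);np.save('w7.npy',(s,c),allow_pickle=True)
c=arm.read_camera('scene');save('s7',c['frame'])
```

```text
(no output)
```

View pics/w7.png

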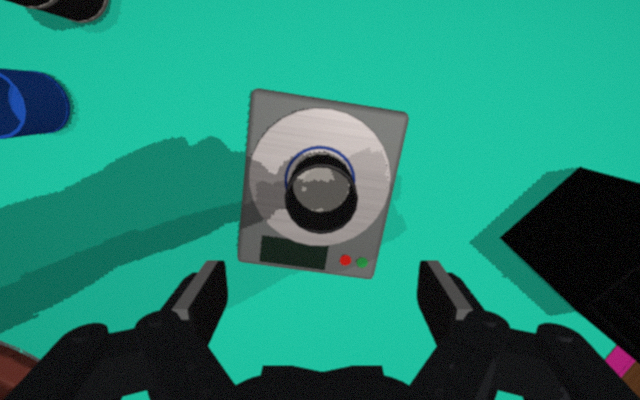

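View pics/s7.png

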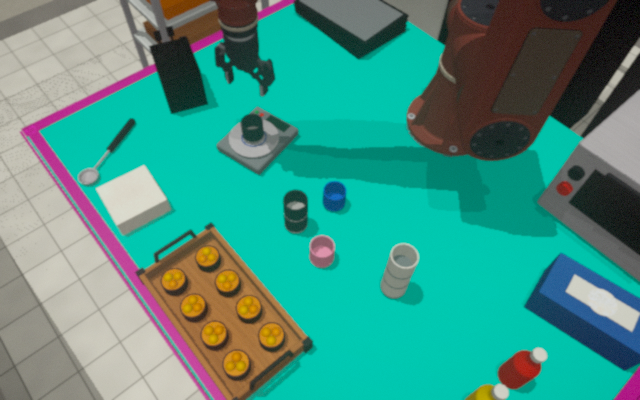

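The wrist view shows the pot upright in the ring at (321,192), and the scene view shows it on the pan at (252,127). Two black pots remain at (295,211), and the white pile still stands. One numeric check before handing in.

Run:
```python
from h import *
s,c=np.load('w7.npy',allow_pickle=True)
print('rim centre',wz(s,c,321.5,199,100).round(1),'ring',((wz(s,c,285,180,40)+wz(s,c,355,180,40))/2).round(1))
f=c['frame'].astype(int)
m=((f.max(2)<60)).astype(np.uint8);m[:, :280]=0;m[:,362:]=0;m[:145]=0;m[237:]=0
k=max(cv2.findContours(m,0,1)[0],key=cv2.contourArea).reshape(-1,2)
from scipy.optimize import least_squares
P=np.array([wz(s,c,u,v,100)[:2] for u,v in k if v>195]);r=least_squares(lambda q:np.hypot(*(P-q[:2]).T)-q[2],[484,-287,29],loss='soft_l1');print('pot rim fit',r.x,r.cost)
a=np.load('scene.npy',allow_pickle=True).item()['frame'].astype(int);b=cv2.imread('pics/s7.png')[:,:,::-1].astype(int)
d=abs(a-b).max(2)
for n,(u0,v0,u1,v1) in dict(blackbottom=(280,208,312,236),white=(375,235,425,305),pink=(305,230,340,270),blue=(320,178,350,214)).items():print(n,(d[v0:v1,u0:u1]>60).sum())
```

```text
rim centre [ 485.7 -286.9  100. ] ring [ 485.7 -285.6   40. ]
pot rim fit [ 485.41122384 -286.38193029   27.697438  ] 3.351244782517856
blackbottom 8
white 0
pink 0
blue 0
```

```bash
python3 -c "
from h import *
print(arm.sign_off())"
```

```text
the job is handed in; nothing more can be done
None
```

The top black pot is now standing upright in the middle of the scale's pan. I lifted it off the pile, carried it over, lowered it until it touched (about 6.5 N), then let go and pulled straight up clear of it. I handed the job in at about 10.5 s.

- **Centring:** in the last check the pot's rim was at about (485.4, −286.4) mm. Pan-centre estimates ranged from (482.7, −286.5) to (486.9, −286.2), so the pot is within about 1–3 mm of the middle.
- **Other pots:** the white, pink and blue pots matched the starting image with no changed pixels. The two remaining black pots still stand; 8 pixels differed in the lower part of that pile, so any shift there is very small.
- **Measurement disagreement:** circles measured with the wrist camera came out about 4–5 % too small, and the three cameras differed by 1–2 mm, so I relied on how the pot sat relative to the ring.

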